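# Open the label printer and hold its roll cradle out

### The job

I want to change the roll in the label printer. First lift its lid to 60 degrees, where it lines up with the orange lines on the hinge cheeks, and leave it standing there; only then pull the spring-loaded roll cradle out by its blue tab until the white index line on it lines up with the orange pointer on the scale rail. The cradle springs back if let go, so keep hold of the blue tab and finish while holding the cradle there; do not disturb the mug, the roll of tape or the sticky notes.

Things in the scene. Friction and masses are not known exactly. Their poses are not given: they have to be found in the camera images.
- printer: White label printer, fixed to the surface, 150 (x) x 130 (y) x 82 mm high. Origin under its centre; its own x axis points from its front (the side with the blue tab and the scale rail, towards the robot) to its back, y to its left, z up. It may be turned by some 20 degrees.
- lid_hinge (a point): Middle of the lid's hinge axis, 60 mm behind the printer's centre, 88 mm above the surface, does not move. Axes as the printer's; the hinge axis is y.
- lid (a joint): Lid angle, rad: 0 shut (level), grows as the front edge rises, 1.75 fully open; starts at 0 to 0.12. Stiff: stays at any angle; about 3 N upward at the tongue raises it. The orange lines on the dark round cheeks (34 mm radius) at both ends of the hinge point to 1.047 (60 degrees). Lid 8 mm thick, 122 mm wide, front edge 136 mm from the hinge axis.
- lid_tongue (a point): Grip point of the lid's grey pull tongue: tab 22 mm wide (y), 8 mm thick, sticking out 40 mm from the lid's front edge, 40 mm left of its middle. The point is at mid-thickness, 11 mm from the free end, 165 mm along the lid from the hinge axis, 4 mm above it when shut. Turns with the lid. Can be pinched across its width from above, the lid then turning between the fingers; free below.
- cradle (a joint): How far the roll cradle is pulled out of the printer's front, m: 0 home, 0.065 end stop. It slides along the printer's -x axis. A return spring pulls it home with about 4 N at 0 and 10 N at 0.05, so it slides back when let go.
- pull_tab (a point): Grip point of the cradle's blue upright pull tab: plate 10 mm thick (x), 32 mm wide (y), top 62 mm above the surface; point at mid-thickness and mid-width, 44 mm up. 46 mm clear of the grey front plate (46 mm high), on a low stem (top 18 mm up). At home 135 mm in front of the printer's centre, 20 mm to its right. Moves with the cradle; axes as the printer's.
- cradle_index (a point): White index line on a small black arm at the right end of the cradle's front plate, just above the scale rail; moves with the cradle; axes as the printer's. At home it is 80 mm in front of the printer's centre.
- pointer_mark (a point): Mark of the orange pointer (fin 34 mm high, 10 mm wide) clamped at the right side of the aluminium scale rail at the printer's right front. Point on the rail's centre line at the index line's height; axes as the printer's. Fixed in a run, 28 to 48 mm in front of the index line's home. The index line is to be pulled to the same x (printer's axis) as this point.
- mug_center (a point): White mug, 92x127x95 mm, upright; point at its centre, half-way up. Leave alone.
- tape_roll_center (a point): Roll of masking tape, 103 mm across, 25 mm high, lying flat; point at its centre, half-way up. Leave alone.
- sticky_pad_center (a point): Pad of yellow sticky notes, 76x76x18 mm; point at its centre, half-way up. Leave alone.

How it is judged:
On the way, in this order (a step that is already met when the one before it is completed fails the run):
1. the lid stands at 60 degrees, with the cradle still home (value of joint lid between 0.89 and 1.2 rad and value of joint cradle below 0.008 m), for 0.3 s.
2. the cradle is drawn out by the gripper, the lid still standing (value of joint lid between 0.89 and 1.2 rad and value of joint cradle above 0.018 m and contact force between the fingers and cradle above 1.5 N), for 0.2 s.
At the end, for the whole second after the job is handed in: The program has ended while the gripper still holds the cradle (fingers press on it with more than 1.5 N) and keeps it at rest with the index line within 5 mm of the orange pointer along the slide; the lid, no longer touched by the fingers, stands at 51 to 68.7 degrees (0.89 to 1.2 rad) (value of joint lid between 0.89 and 1.2 rad and x of cradle_index in the frame of pointer_mark between -0.005 and 0.005 m and contact force between the fingers and cradle above 1.5 N and contact force between the fingers and lid below 0.2 N and value of joint cradle above 0.02 m and velocity of joint cradle between -0.01 and 0.01 m/s); the arm keeps its last pose, push and grip.
It fails at once if the cradle is pulled out (over 12 mm) while the lid is not yet up (under 48 degrees) (value of joint cradle above 0.012 m and value of joint lid below 0.84 rad).
It fails at once if the mug is disturbed (moved over 20 mm) (distance of mug_center from where it was at the start of the episode above 0.02 m).
It fails at once if the roll of tape is disturbed (moved over 20 mm) (distance of tape_roll_center from where it was at the start of the episode above 0.02 m).
It fails at once if the pad of sticky notes is disturbed (moved over 20 mm) (distance of sticky_pad_center from where it was at the start of the episode above 0.02 m).
It also fails if it takes over 45 s, if anything falls off the work surface, if the arm or the gripper's body presses on something with over 40 N, if the wrist force passes 120 N, or if a joint passes its speed limit or range.

### The arm

A 6-joint arm with a two-finger parallel gripper is mounted at the origin on a cart in front of the work surface, level with it; the furniture and walls round the work are solid. World frame = base frame: x ahead of the robot, y to its left, z up, the work surface at z = 0. Lengths are in m, angles in rad, forces in N, time in s.
With the tool pointing down it reaches from about 0.35 to 0.775 m from the base axis. Payload 5.5 kg.
Tool frame: the origin (TCP) lies at the very end of the fingers, on their centre line; the grasp point (between the pads) lies 19 mm behind it (robot.grip_depth is the distance from the TCP to the grasp point, in m); z points along the fingers, x is the direction in which the jaws open and shut, and the axes are right-handed (so a half turn about z gives the same grasp; the last joint's range is limited). The gripper opens to 85 mm and grips with 20 to 120 N. Pads are 22 mm wide; open, the fingers measure 114 mm over their backs; the gripper's body (76 mm by 85 mm) begins 54 mm behind the grasp point. The pads swing forward as they close: fully open they stand 13 mm farther back than shut.
Start: joints at [1.018, 0.313, 0.046, 1.304, 0, 1.431], TCP at [0.231, 0.527, 0.231] pointing down, gripper open.
Joint ranges: [-2.76, 2.76], [-0.86, 1.69], [-1.03, 1.26], [-2.2, 2.34], [-1.47, 1.5], [-3.14, 3.14]. Speed limits (rad/s): [2.57, 2.57, 3.14, 3.14, 3.14, 3.14].

### API

Orientations are given as a unit quaternion [x, y, z, w].
In Python, from bench import robot gives the robot as it stands. Calls block until the motion is done:
- robot.move_to(position, orientation): joint-space move of the TCP to a pose.
- robot.move_straight(position, ori=None, vel=0.15, until_force=None): straight line of the TCP; ori=None keeps the orientation; vel is the mean speed in m/s. With until_force (N) it stops when the force on the tool has changed by that much, and returns True; else False.
- robot.move_joints(angles): joint-space move.
- robot.let_go() and robot.gripper_close(newtons=None): open the fingers fully, or close them until they stop; newtons is the grip in N (None keeps the last).
- robot.dwell(seconds).
- robot.inverse_kinematics(position, orientation): joint angles nearest the present ones, or None.
- robot.observe(): the state.
- robot.camera(name): name is "scene" or "top" or "wrist"; returns the picture (420x560x3 uint8, red, green, blue); there is no depth.
- robot.camera_info(name): a dict with "fx", "fy", "cx", "cy" (pixels), "R" (3x3) and "t" (3): a world point X has camera coordinates R X + t. Camera axes: x right, y down, z forward; pixel columns grow to the right and rows downward; lengths in m; the calibration is good to about 2 mm. A picture is of the moment at which its call begins: read the wrist's pose just before it. camera_info takes no time and is no camera call; for the wrist camera it gives the pose at the moment of the call.
A pose or a line that the arm cannot do raises robot.PlanningError and nothing moves.
- robot.finish_job(): hands the job in, once; it reports no verdict.
The state is a dict: "clock": time; "joint_pos": joint angles; "joint_velocities": joint speeds; "tau": joint torques, N m; "eef_pos": TCP position; "tool_rot": TCP orientation; "wrist_force": force on the tool from outside, world axes, zero at the start; "torque": the same for the moment, N m; "width": finger opening in m.
Only numpy, scipy, OpenCV 4.12 (cv2) and the standard library are available. Lean on these libraries where they do the work, as an engineer would, in place of code of your own. Each camera call takes 0.05 s, during which the arm holds its last target. There are 200 camera calls.

## Working session

There is one attempt and no reset: what is moved stays moved. The work goes in short steps, each a Python script; the robot and the scene stay as the last script left them, time stands still between calls to the robot, and variables do not carry over. Pictures are saved under pics/ and viewed, about 8 in all and at most 12, crops included, and the job is handed in when it is done.

```bash
mkdir -p pics; ls
python3 - <<'E'
from bench import robot
import cv2,numpy as np
for n in("scene","top"):
    cv2.imwrite(f"pics/{n}0.png",cv2.cvtColor(robot.camera(n),cv2.COLOR_RGB2BGR))
    i=robot.camera_info(n);print(n,i)
s=robot.observe();print(s)
E
```

```text
pics
scene {'fx': 387.5971489514551, 'fy': 387.5971489514551, 'cx': 280.7853510497114, 'cy': 205.52545547991804, 'R': array([[ 0.56398911, -0.82577225,  0.00405831],
       [-0.36763685, -0.25548457, -0.89418722],
       [ 0.73943183,  0.50281987, -0.44767482]]), 't': array([-0.37774563,  0.25310753,  0.63351775])}
top {'fx': 458.94321290967514, 'fy': 458.94321290967514, 'cx': 284.2362645624358, 'cy': 211.06373513606036, 'R': array([[-0.02076464, -0.99969023, -0.01372137],
       [-0.99283202,  0.02223401, -0.11743177],
       [ 0.11770048,  0.01118459, -0.99298615]]), 't': array([-0.04090722,  0.56600815,  1.08181661])}
{'clock': 0.1, 'joint_pos': array([ 1.01838258e+00,  3.13965078e-01,  4.50651074e-02,  1.30358107e+00,
       -3.08921888e-05,  1.43123028e+00]), 'joint_velocities': array([-0.00022449, -0.00082622,  0.00382917, -0.00064456,  0.0002756 ,
       -0.00103014]), 'tau': array([ 3.24146116e-03, -4.81727207e+01,  2.99243134e+01,  1.28404837e-02,
       -4.87757052e-05,  1.96011416e-05]), 'eef_pos': array([0.23045602, 0.52629298, 0.23046416]), 'tool_rot': array([ 8.37024008e-01,  5.47165514e-01, -7.55764156e-04,  3.72320308e-04]), 'wrist_force': array([-1.29777108, -0.18013944,  0.69607132]), 'torque': array([-0.01748756, -0.0466467 , -0.00472675]), 'width': 0.08514853192813668}
```

View pics/top0.png

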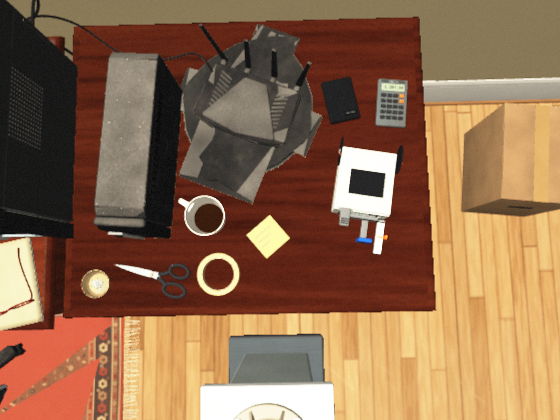

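View pics/scene0.png

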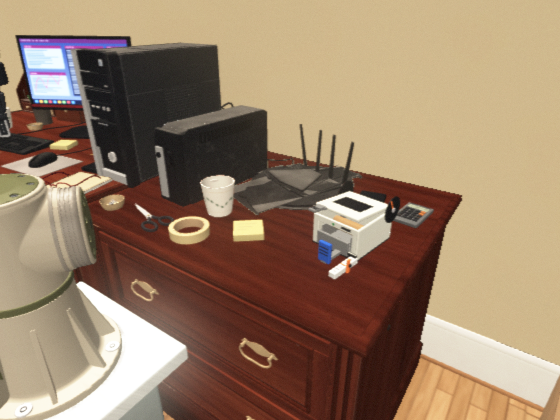

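The top view shows the printer at about (365,183), with the grey tongue at (344,217), the blue tab at (365,240), the rail and orange pointer at (379,237) and the cheeks at (341,145) and (400,158). In the scene view the blue tab is at (325,250) and the orange fin at (348,266). I'll measure roughly from the top view, then look from close by with the wrist camera.

```bash
cat > h.py <<'E'
from bench import robot
import cv2,numpy as np
from scipy.spatial.transform import Rotation as Ro
def shot(n,f=None):
    i=robot.camera_info(n);p=robot.camera(n)
    if f: cv2.imwrite(f"pics/{f}.png",cv2.cvtColor(p,cv2.COLOR_RGB2BGR))
    return p,i
def ray(i,uv):
    d=i["R"].T@np.array([(uv[0]-i["cx"])/i["fx"],(uv[1]-i["cy"])/i["fy"],1]);return -i["R"].T@i["t"],d
def plane(i,uv,z):
    o,d=ray(i,uv);return o+d*(z-o[2])/d[2]
def proj(i,X):
    c=i["R"]@np.asarray(X)+i["t"];return np.array([i["cx"]+i["fx"]*c[0]/c[2],i["cy"]+i["fy"]*c[1]/c[2]])
def tri(i1,a,i2,b):
    o1,d1=ray(i1,a);o2,d2=ray(i2,b);s=np.linalg.lstsq(np.c_[d1,-d2],o2-o1,rcond=None)[0]
    p,q=o1+s[0]*d1,o2+s[1]*d2;return (p+q)/2,np.linalg.norm(p-q)
def blobs(p,lo,hi,amin=6,box=None):
    m=cv2.inRange(cv2.cvtColor(p,cv2.COLOR_RGB2HSV),lo,hi)
    n,l,s,c=cv2.connectedComponentsWithStats(m)
    return [(c[k].round(1),s[k].tolist()) for k in np.argsort(-s[:,4]) if k and s[k,4]>=amin],m,l
def down(yaw,tilt=0): # jaw (x) axis at yaw in the world, tool pointing down
    return (Ro.from_euler('z',yaw)*Ro.from_euler('x',np.pi)*Ro.from_euler('xyz',[0,tilt,0])).as_quat()
BLUE=((100,120,60),(125,255,255));ORANGE=((3,150,120),(18,255,255))
E
python3 - <<'E'
from h import *
p,i=shot("top");q,j=shot("scene")
for n,im in(("top",p),("scene",q)):
    print(n,[b for b in blobs(im,*BLUE)[0]][:3],[b for b in blobs(im,*ORANGE)[0]][:6])
b=blobs(p,(0,0,215),(179,40,255),100)[0];print(b[:6])
m=blobs(p,(0,0,215),(179,40,255),100)[1];m[:, :330]=0;m[:,405:]=0;m[:140]=0;m[222:]=0
c=max(cv2.findContours(m,cv2.RETR_EXTERNAL,2)[0],key=cv2.contourArea)
r=cv2.minAreaRect(c);bx=cv2.boxPoints(r);w=np.array([plane(i,u,.096) for u in bx]);print(r,w.round(3),np.linalg.norm(np.diff(w,axis=0),axis=1))
bt=plane(i,(365,240),.062);tg=plane(i,(344,217),.096);print("tab",bt,"tongue",tg)
E
```

```text
top [(array([363.7, 239.8]), [356, 237, 16, 6, 72])] [(array([ 50.2, 369.3]), [0, 317, 112, 103, 7739]), (array([453.1, 164.7]), [424, 100, 136, 145, 1283]), (array([213.5, 336.3]), [200, 314, 30, 62, 744]), (array([ 40. , 263.6]), [31, 237, 16, 76, 608]), (array([121.5, 364.3]), [120, 316, 5, 104, 245]), (array([139.3, 329.9]), [130, 316, 16, 34, 201])]
scene [(array([62.5, 50.4]), [19, 42, 108, 40, 437]), (array([324.8, 251.1]), [318, 240, 14, 24, 238]), (array([ 75.5, 101.6]), [71, 100, 10, 5, 38])] [(array([174.4, 267.7]), [100, 231, 146, 72, 237]), (array([257.6, 394.3]), [213, 366, 87, 54, 229]), (array([ 11.1, 156.8]), [0, 151, 36, 12, 186]), (array([ 20.9, 122.4]), [12, 115, 23, 17, 154]), (array([ 53.6, 177.2]), [41, 173, 26, 11, 142]), (array([103.6, 186.9]), [86, 181, 33, 14, 99])]
[(array([267.4, 401.5]), [200, 384, 135, 36, 4422]), (array([364.3, 180.6]), [332, 146, 65, 71, 2701]), (array([490.9,  80.4]), [423, 78, 137, 6, 391]), (array([199.8, 211.6]), [179, 195, 46, 41, 266]), (array([378.6, 237.6]), [373, 221, 12, 33, 240]), (array([139.8, 270.8]), [117, 265, 41, 14, 201])]
((364.6412048339844, 180.8907012939453), (58.167152404785156, 64.01092529296875), 7.253194808959961) [[ 0.56  -0.163  0.096]
 [ 0.708 -0.186  0.096]
 [ 0.688 -0.319  0.096]
 [ 0.54  -0.294  0.096]] [0.15022731 0.13449209 0.14970824]
tab [ 0.48908458 -0.24118527  0.062     ] tongue [ 0.54083142 -0.18998714  0.096     ]
```

Run:
```python
from h import *
yaw=np.pi/2-np.radians(9)
robot.move_to([0.46,-0.215,0.30],down(yaw))
p,i=shot("wrist","w1");print(i,robot.observe()["eef_pos"],robot.observe()["clock"])
print(blobs(p,*BLUE)[0][:3],blobs(p,*ORANGE)[0][:6])
```

```text
{'fx': 332.4212375261413, 'fy': 332.4212375261413, 'cx': 277.4644748314157, 'cy': 203.81976530761239, 'R': array([[ 1.56015187e-01,  9.87754607e-01,  3.11945575e-04],
       [ 9.52483859e-01, -1.50527821e-01,  2.64794021e-01],
       [ 2.61598471e-01, -4.10147655e-02, -9.64304946e-01]]), 't': array([ 0.1403391 , -0.52293844,  0.31463379])} [ 0.46025925 -0.21436365  0.29994364] 3.0
[(array([260.7, 196.6]), [247, 188, 27, 17, 348])] [(array([222.5, 204.1]), [218, 197, 18, 15, 87]), (array([525.1,   3. ]), [524, 0, 4, 7, 21]), (array([5.53e+02, 5.00e-01]), [550, 0, 7, 2, 12])]
```

View pics/w1.png

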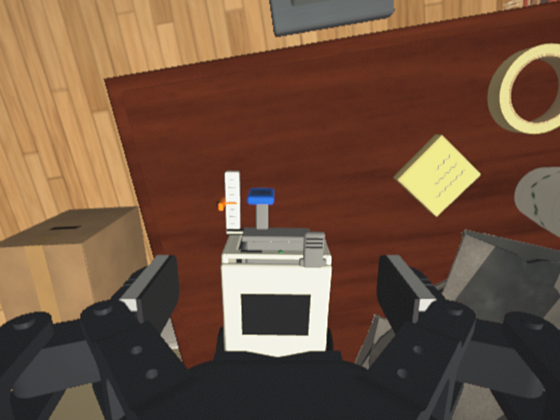

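The wrist view shows the tongue at (315,248), the blue tab top at (261,193), the rail at cols 226–240 with the orange pointer at (222,204), and the lid front edge at about row 262. I'll zoom in on this for edges.

Run:
```python
import cv2
p=cv2.imread("pics/w1.png")[160:280,200:345];cv2.imwrite("pics/w1c.png",cv2.resize(p,None,fx=5,fy=5,interpolation=cv2.INTER_CUBIC))
```

```text
(no output)
```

View pics/w1c.png

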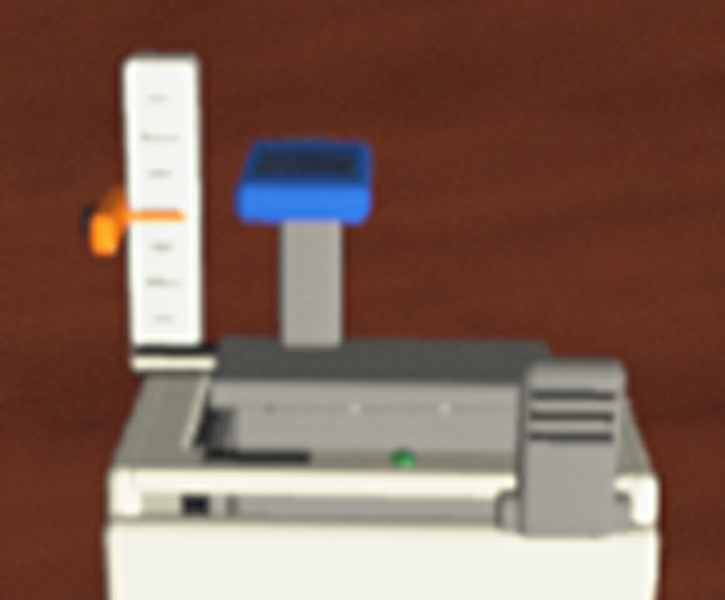

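```bash
cat >> h.py <<'E'
class I(dict): pass
E
python3 - <<'E'
from h import *
i=robot.camera_info("wrist");p=cv2.cvtColor(cv2.imread("pics/w1.png"),cv2.COLOR_BGR2RGB)
g=p.min(2).astype(int)
L,R=[],[]
for v in range(268,325,4):
    c=np.where(g[v,205:350]>150)[0]+205;L.append((c[0],v));R.append((c[-1]+1,v))
P=lambda a,z:np.array([plane(i,u,z) for u in a])
for z in(.096,.105):
  l,r=P(L,z),P(R,z)
  m=(l+r)/2;f=np.polyfit(m[:,0],m[:,1],1);print("yaw deg",np.degrees(np.arctan(f[0])),"width",np.linalg.norm((l-r)[:,:2],axis=1).round(4)[[0,-1]])
cr=lambda x,y:(200+(x-2)/5,160+(y-2)/5)
a,b=plane(i,cr(240,222),.062),plane(i,cr(370,222),.062);print("tab back edge yaw",np.degrees(np.arctan2(*(b-a)[1::-1]*[1,1])),np.linalg.norm(b-a))
th=np.radians(-9)
for th in np.radians([-8,-9,-10]):
  ex=np.array([np.cos(th),np.sin(th),0]);ey=np.array([-ex[1],ex[0],0])
  tab=plane(i,cr(304,203),.062);O=tab+.135*ex+.02*ey;O[2]=0
  def onx(uv,x):
    o,d=ray(i,uv);q=o+d*((x-(o-O)@ex)/(d@ex));return np.array([(q-O)@ex,(q-O)@ey,q[2]]).round(4)
  print(np.degrees(th),"O",O.round(4),"lid mid y",[( (P([L[k],R[k]],.1).mean(0)-O)@ey).round(4) for k in(0,-1)])
  print(" tongue tip top",onx(cr(574,372),-.116),"lidfront",onx(cr(380,525),-.076))
  ix=onx(cr(175,358),-.080);pm=plane(i,cr(158,215),ix[2])-O;print(" index",ix,"pointer",pm@ex,pm@ey)
E
```

```text
yaw deg -9.944609823609426 width [0.1265 0.1234]
yaw deg -9.944609823609415 width [0.1232 0.1202]
tab back edge yaw 81.02597874971208 0.030810915168652028
-8.0 O [ 0.6259 -0.2388  0.    ] lid mid y [np.float64(-0.0021), np.float64(-0.0046)]
 tongue tip top [-0.116   0.037   0.1272] lidfront [-0.076  -0.0029  0.1126]
 index [-0.08  -0.059  0.016] pointer -0.12031654729474671 -0.061475723433108906
-9.0 O [ 0.6259 -0.2412  0.    ] lid mid y [np.float64(-0.0009), np.float64(-0.0021)]
 tongue tip top [-0.116   0.0376  0.1246] lidfront [-0.076  -0.0018  0.112 ]
 index [-0.08   -0.0578  0.0178] pointer -0.12008218993434398 -0.06095439037937017
-10.0 O [ 0.6258 -0.2435  0.    ] lid mid y [np.float64(0.0003), np.float64(0.0004)]
 tongue tip top [-0.116   0.0383  0.1219] lidfront [-0.076  -0.0008  0.1113]
 index [-0.08   -0.0566  0.0196] pointer -0.11986140846134877 -0.06043758985209498
```

Pose from these: yaw ≈ −9.7°, origin ≈ (0.626, −0.243), lid raised about 0.11 rad, pointer about 40 mm ahead of the index. The measured width, tab size and tongue y all fit the given sizes. Next I grip the tongue.

```bash
cat >> h.py <<'E'
th=np.radians(-9.7);O=np.array([.6258,-.243,0])
ex=np.array([np.cos(th),np.sin(th),0]);ey=np.array([-ex[1],ex[0],0])
W=lambda x,y,z:O+x*ex+y*ey+np.array([0,0,z])
loc=lambda X:np.array([(X-O)@ex,(X-O)@ey,X[2]])
def tong(a): # tcp for lid angle a
    return W(.06-.165*np.cos(a)+.004*np.sin(a),.039,.088+.165*np.sin(a)+.004*np.cos(a)-robot.grip_depth)
E
python3 - <<'E'
from h import *
q=down(th+np.pi/2);t=tong(.10)
robot.move_to(t+[0,0,.07],q);robot.move_straight(t,vel=.1)
p,i=shot("wrist","w2")
robot.gripper_close(40);s=robot.observe();print(s["clock"],s["width"],s["wrist_force"],loc(s["eef_pos"]),loc(t))
shot("wrist","w3")
a=[cv2.imread(f"pics/w{k}.png")[150:420,130:430] for k in(2,3)];cv2.imwrite("pics/w23.png",np.hstack(a))
E
```

```text
5.1833 0.020893819969975917 [0.22184621 3.93869273 0.54347946] [-0.10376662  0.03973903  0.0897817 ] [-0.10377635  0.039       0.08975253]
```

View pics/w23.png

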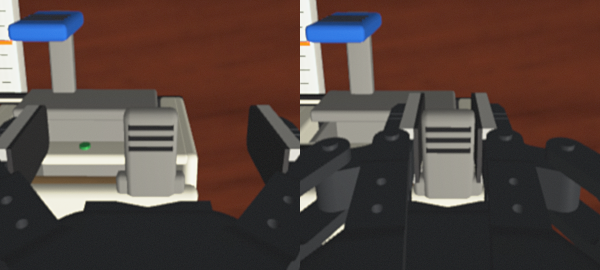

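The tongue is pinched (width 21 mm) between the pads, seen at about (445,150) in the right half. Next I lift it along the arc.

Run:
```python
from h import *
for a in np.linspace(.17,1.06,12):
    robot.move_straight(tong(a),vel=.08)
    s=robot.observe();print(round(a,2),s["wrist_force"].round(1),round(s["width"],4),s["clock"])
p,i=shot("wrist","w4");shot("scene","s4")
cv2.imwrite("pics/s4c.png",np.hstack([cv2.resize(cv2.imread("pics/s4.png")[150:290,270:410],None,fx=3,fy=3),cv2.imread("pics/w4.png")[:,100:480]]))
```

```text
0.17 [ 1.4  4.7 -1.6] 0.0211 5.525
0.25 [ 2.2  4.5 -0.7] 0.0211 5.8417
0.33 [ 2.2  5.9 -1.5] 0.0207 6.1583
0.41 [ 1.1  5.9 -1. ] 0.021 6.475
0.49 [ 1.5  5.5 -1.7] 0.021 6.7917
0.57 [ 1.2  6.5 -0.4] 0.0214 7.1083
0.66 [ 0.7  7.2 -0.3] 0.0211 7.425
0.74 [ 0.3  6.1 -1.8] 0.0213 7.7417
0.82 [ 0.2  6.1 -0.6] 0.0207 8.0583
0.9 [ 1.2  5.4 -1.6] 0.021 8.375
0.98 [ 0.6  5.7 -2.1] 0.021 8.6917
1.06 [ 0.6  5.3 -2.3] 0.0212 9.0083
```

View pics/s4c.png

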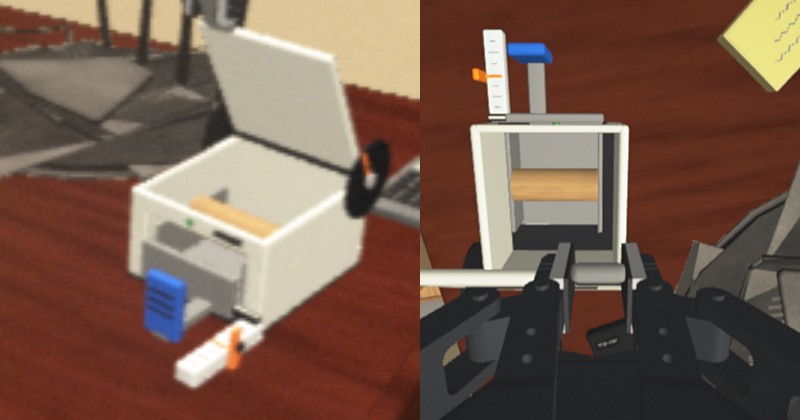

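The lid stands open, held by the tongue, and the cradle is home. I release it, retreat and look at the lid, tab and pointer.

Run:
```python
from h import *
robot.dwell(.3);robot.let_go();robot.dwell(.4)
e=robot.observe()["eef_pos"];robot.move_straight(e-.05*ex+[0,0,.085],vel=.1)
robot.move_to(W(-.19,-.02,.24),down(th))
p,i=shot("wrist","w5");q,j=shot("scene","s5");np.save("w5.npy",i,allow_pickle=True)
print(robot.observe()["clock"],robot.observe()["joint_pos"])
cv2.imwrite("pics/s5c.png",np.hstack([cv2.resize(cv2.imread("pics/s5.png")[150:290,330:410],None,fx=3,fy=3),cv2.imread("pics/w5.png")]))
print(blobs(p,*BLUE)[0][:2],blobs(p,*ORANGE)[0][:5])
```

```text
12.9333 [-6.50149305e-01  1.51451825e-01 -1.41461279e-01  1.27757832e+00
  6.05252872e-05  1.08885305e+00]
[(array([331.3, 178.9]), [323, 161, 16, 37, 430])] [(array([232.3, 183.4]), [137, 0, 187, 319, 21983]), (array([354.7,  99.4]), [317, 0, 68, 175, 5761]), (array([349.5, 257.1]), [322, 217, 51, 83, 3282]), (array([483.1, 256.4]), [445, 235, 95, 49, 2842]), (array([416.2, 250.4]), [392, 234, 48, 43, 1233])]
```

View pics/s5c.png

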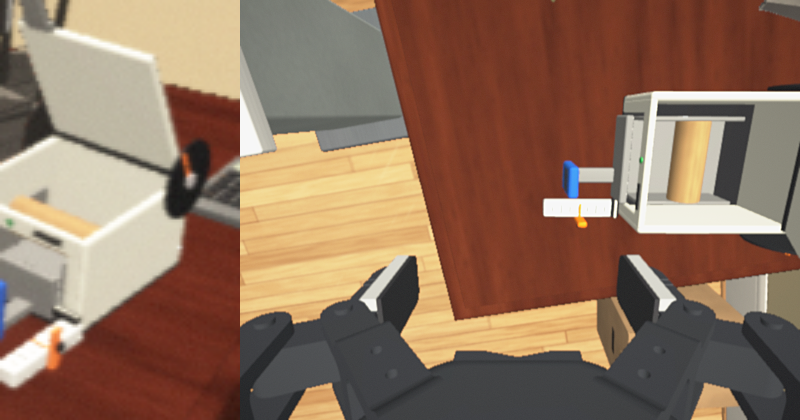

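Run:
```python
import cv2
p=cv2.imread("pics/w5.png")[145:235,290:410];cv2.imwrite("pics/w5c.png",cv2.resize(p,None,fx=6,fy=6,interpolation=cv2.INTER_CUBIC))
```

```text
(no output)
```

View pics/w5c.png

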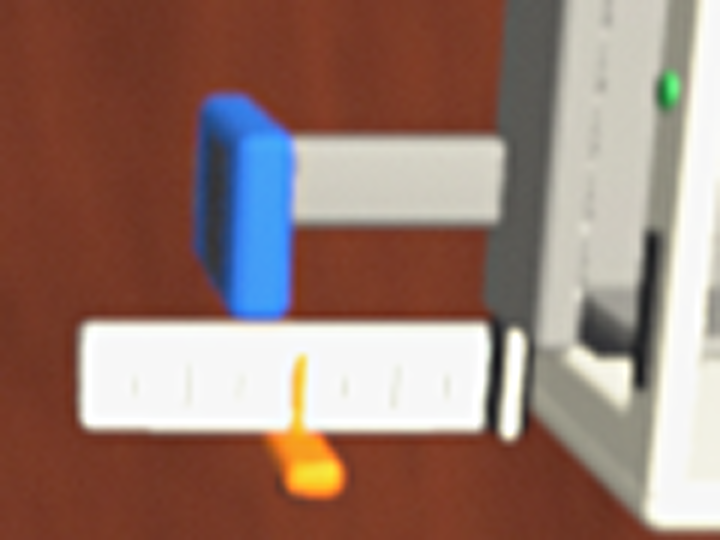

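Run:
```python
from h import *
i=robot.camera_info("wrist")
c=lambda x,y:(290+(x-2.5)/6,145+(y-2.5)/6)
print("tab",loc(plane(i,c(266,225),.062)),"edges",loc(plane(i,c(240,225),.062))[0],loc(plane(i,c(292,225),.062))[0])
for z in(.015,.02,.025):
    print(z,loc(plane(i,c(512,383),z)).round(4),loc(plane(i,c(299,395),z)).round(4))
print("plate front",loc(plane(i,c(500,150),.02)),loc(plane(i,c(505,20),.046)))
```

```text
tab [-0.13421969 -0.01915411  0.062     ] edges -0.13846904231016124 -0.1299702495328298
0.015 [-0.0775 -0.0596  0.015 ] [-0.1182 -0.062   0.015 ]
0.02 [-0.0791 -0.0582  0.02  ] [-0.1192 -0.0605  0.02  ]
0.025 [-0.0806 -0.0567  0.025 ] [-0.1202 -0.0591  0.025 ]
plate front [-0.08471742 -0.01377023  0.02      ] [-0.09310511  0.01244536  0.046     ]
```

Both views agree: the index is about −79.5 mm and the pointer about −119.5 mm, so the pull is about 40 mm. The tab is where the model says. I go down 16 mm in front of it, to keep the back finger off the front plate, and close.

Run:
```python
from h import *
q=down(th);x=-.151
robot.move_to(W(x,-.02,.12),q);robot.move_straight(W(x,-.02,.025),vel=.08,until_force=15)
s=robot.observe();print(s["wrist_force"],loc(s["eef_pos"]))
robot.gripper_close(60);robot.dwell(.3)
s=robot.observe();print(s["clock"],s["width"],s["wrist_force"],loc(s["eef_pos"]))
robot.move_straight(W(-.175,-.02,.025),vel=.04);robot.dwell(.5)
s=robot.observe();print(s["clock"],s["width"],s["wrist_force"],loc(s["eef_pos"]))
shot("wrist","w6");shot("scene","s6")
cv2.imwrite("pics/s6c.png",np.hstack([cv2.resize(cv2.imread("pics/s6.png")[170:290,310:410],None,fx=3.5,fy=3.5),cv2.imread("pics/w6.png")[:,100:550]]))
```

```text
[-0.06293595  0.2886311  -0.30210448] [-0.15052796 -0.02020941  0.02553565]
15.8083 0.009415648914329165 [6.77175262 1.04512657 5.21487631] [-0.14796457 -0.02046891  0.02653604]
17.0583 0.009170958058930348 [8.03211469 0.79558812 3.384706  ] [-0.17118527 -0.02042706  0.02656614]
```

View pics/s6c.png

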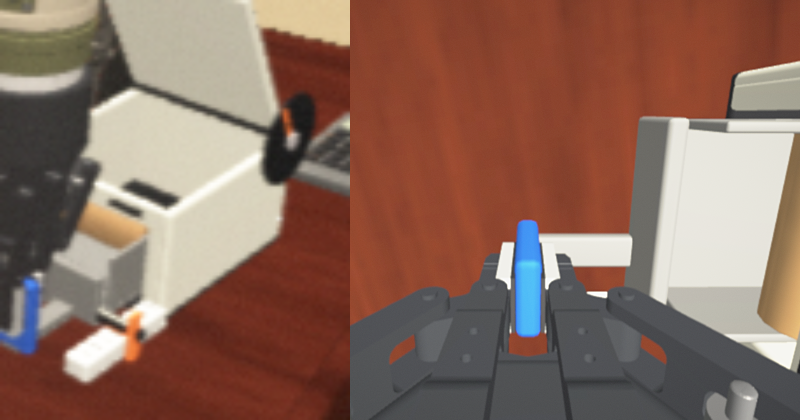

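The tab is held (width 9 mm), but the arm gives by about 4 mm under the spring. I correct the command, then check the index against the pointer.

Run:
```python
from h import *
robot.move_straight(W(-.179,-.02,.024),vel=.03);robot.dwell(.5)
s=robot.observe();print(s["clock"],s["width"],s["wrist_force"],loc(s["eef_pos"]))
p,i=shot("scene","s7");t,j=shot("top","t7");w,k=shot("wrist","w7")
for n in(i,j): print(proj(n,W(-.1195,-.059,.021)),proj(n,W(-.1295,-.059,.021)))
print("tab wrist view",blobs(w,*BLUE)[0][:1],[proj(k,W(x,-.02,.062)) for x in(-.17,-.175,-.18)])
u=proj(i,W(-.1195,-.059,.021)).astype(int);v=proj(j,W(-.1195,-.059,.021)).astype(int);print(u,v)
f=lambda n,c:cv2.resize(cv2.imread(f"pics/{n}.png")[c[1]-20:c[1]+20,c[0]-20:c[0]+20],(400,400),interpolation=cv2.INTER_CUBIC)
cv2.imwrite("pics/c7.png",np.hstack([f("s7",u),f("t7",v)]))
```

```text
17.9417 0.008957380805605538 [10.27303546  2.27314292  8.94338352] [-0.17423338 -0.02044534  0.02649759]
[342.40397998 261.54892405] [339.68439453 263.44152429]
[378.53604645 236.877836  ] [378.02365788 240.9467312 ]
tab wrist view [(array([277.5, 280.4]), [264, 221, 29, 116, 2763])] [array([290.7637755 , 302.15173309]), array([276.92160056, 302.22099772]), array([263.0684226, 302.2903174])]
[342 261] [378 236]
```

View pics/c7.png

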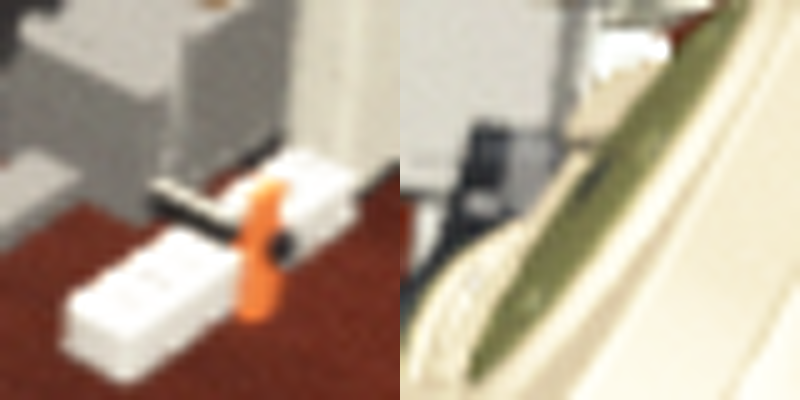

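The index arm's white line runs straight into the orange fin at about (255,235) in the crop. The tab measures x ≈ −0.175 in the wrist view, which is about 40 mm of travel. I'll check the lid angle numerically, then finish.

Run:
```python
from h import *
i=robot.camera_info("scene")
print([(a,proj(i,W(.06-.136*np.cos(a)+h*np.sin(a),-.061,.088+.136*np.sin(a)+h*np.cos(a))).round(1)) for a in(.9,1.05,1.2) for h in(0,.008)])
a,b=[cv2.imread(f"pics/s{k}.png")[160:215,365:400].astype(int) for k in(5,7)]
print("lid region s5->s7 change",abs(a-b).mean(), "row 168 white cols",[np.where(b[r].min(1)>200)[0].max()+365 if (b[r].min(1)>200).any() else 0 for r in(8,12,18,24)])
b7=cv2.imread("pics/s5.png");g=b7.min(2)
for r in range(160,176,2): print(r,g[r,372:390])
s=robot.observe();print(s["clock"],loc(s["eef_pos"]),s["width"],abs(s["joint_velocities"]).max())
```

```text
[(0.9, array([375.4, 176.8])), (0.9, array([377.2, 173.8])), (1.05, array([380.2, 169.7])), (1.05, array([382.1, 167.2])), (1.2, array([385.1, 163.8])), (1.2, array([387.1, 161.7]))]
lid region s5->s7 change 1.8606060606060606 row 168 white cols [np.int64(380), 0, 0, 0]
160 [157 154 154 156 155 158 158 156 156 157 159 157 157 155 158 154 156 157]
162 [156 155 158 155 156 154 153 156 158 157 155 158 154 155 154 156 156 154]
164 [157 160 156 155 156 155 157 157 156 157 158 155 158 155 157 159 156 156]
166 [242 228 201 185 174 161 157 156 157 155 154 154 158 157 155 155 155 158]
168 [210 227 237 245 248 251 251 241 227 183 159 157 156 156 157 158 158 156]
170 [164 166 167 170 175 187 199 214 214 195 166 157 155 155 156 157 159 156]
172 [167 162 163 167 168 166 166 169 188 192 169 153 157 155 159 157 157 155]
174 [163 166 165 165 164 164 165 167 176 189 184 168 157 157 155 156 158 156]
18.0917 [-0.17423473 -0.02047     0.02649534] 0.0092383043383974 0.0013845479174721305
```

The lid corner sits at about (381,168), which matches 1.05 rad, and it is unchanged since release. Handing in.

```bash
python3 -c "
from bench import robot
robot.finish_job()"
```

```text
the job is handed in; nothing more can be done
```

I lifted the lid by its tongue to about 60° and released it. I then pulled the cradle out about 40 mm by the blue tab, and handed the job in while still holding it there with a 60 N grip. The run took about 18 s of robot time. No verdict was given, so these are my own last checks:

- **Lid:** its front corner in the scene view matches 1.05 rad. The picture there hardly changed from just after release to after the pull.
- **Cradle:** the tab measured x ≈ −0.175 in the wrist view, 40–41 mm of travel against the 39.5–40.5 mm needed. The scene close-up shows the index line meeting the orange pointer.
- **Grip:** finger opening was 9 mm, the arm was at rest, and the wrist force was about 10 N in the pull direction, in line with the spring.

Three things disagreed or could not be fully checked:

- **Arm give:** the arm sagged about 4 mm under the spring at first, so I moved the commanded position out by that much.
- **Top view:** the arm hid the index in the final top picture, so that view could not confirm the alignment.
- **Mug, tape and sticky notes:** I did not re-measure them, but the arm did not work near any of them.

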